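# Free the stirrer and set up the tall beaker

## Task

A capped amber jar has been left on the magnetic stirrer. Move it off into the free half of the aluminium tray, standing upright, and then stand the tall narrow beaker on the stirrer in its place, flat on the plate inside the grey collar. Set both down rather than dropping them, and do not tip either over.

Things in the scene. Friction and masses are not known exactly. Their poses are not given: they have to be found in the camera images.
- stirrer: Magnetic stirrer, fixed to the bench: a white housing 150 (x) x 140 (y) mm with a round steel plate on top, 62 mm radius, and on the plate a concentric upright grey collar: inner radius 40 mm, outer radius 46 mm, 10 mm high. The plate's surface is 46 mm above the bench. It stands to the left or the right of the bench's middle. Origin: on the bench under the centre of the plate and collar; z up, the knob is on its -x side.
- jar: The jar to clear away: amber glass with a paper label and a black screw cap, loose, at the start standing inside the stirrer's collar. Body radius 28 mm up to 56 mm, cap 27 mm radius from 60 to 80 mm height (top), about 0.2 kg. Origin: centre of its underside, z up. Two jars of the same kind stand elsewhere (one on the bench, one in the tray): they have no part in the job.
- tray: Shallow open aluminium tray, fixed to the bench, outside 150 (x) x 200 (y) x 18 mm high, walls and floor 4 mm thick. It stands on the other side of the bench's middle from the stirrer. Origin: centre of its underside, z up. Another amber jar stands in its +y half, its axis about 50 mm from the tray's centre; the -y half is free, with its middle at 50 mm along -y from the origin.
- beaker: The tall narrow beaker: white plastic, open-topped, empty, straight round wall, outer radius 25 mm, 90 mm high, wall 3 mm, floor 5 mm, about 0.1 kg, loose, upright on the bench near the middle between stirrer and tray. Origin: centre of its underside, z up. A shorter, wider white beaker (radius 34 mm, 60 mm high) and an amber jar stand at least 100 mm away (centre to centre): they have no part in the job.

How it is judged:
By the outcome, as a careful person would: the job done as asked, in the order asked, and still so for the second after the job is handed in, with the robot touching nothing.
It also fails if it takes over 64 s, if anything falls off the work surface, if the arm or the gripper's body presses on something with over 40 N, if the wrist force passes 120 N, or if a joint passes its speed limit or range.

## Robot

A 7-joint arm with a two-finger parallel gripper is mounted at the origin on the work surface. World frame = base frame: x ahead of the robot, y to its left, z up, the work surface at z = 0. Lengths are in m, angles in degrees, forces in N, time in s.
With the tool pointing down it reaches from about 0.425 to 0.875 m from the base axis. Payload 4.7 kg.
Tool frame: the origin (TCP) lies at the centre of the arm's flange, where the gripper is bolted on; the fingertips stand 182 mm ahead of it and the grasp point (between the pads) lies 164 mm ahead of it; z points along the fingers, x is the direction in which the jaws open and shut, and the axes are right-handed (so a half turn about z gives the same grasp; the last joint's range is limited). The gripper opens to 87 mm and grips with 3 to 60 N. Pads are 19 mm wide; open, the fingers measure 117 mm over their backs; the gripper's body (75 mm by 190 mm) begins 51 mm behind the grasp point.
Start: joints at [-73.677, 18.392, -4.016, 83.108, 1.295, 78.541, -3.26], TCP at [0.174, 0.626, 0.405] pointing down, gripper open.
Joint ranges: [-163.93, 163.93], [-17.29, 119.83], [-79.2, 71.16], [3.27, 140.29], [-89.18, 269.18], [5.43, 117.66], [-154.24, 154.24]. Speed limits (degrees/s): [147.25, 147.25, 180, 180, 180, 180, 180].

## Interface

Orientations are given as [roll, pitch, yaw] about the fixed x, y, z axes, in that order (R = Rz(yaw) Ry(pitch) Rx(roll)).
In Python, from cell import env gives the robot as it stands. The module is installed in compiled form; this text tells all that it offers.
- The arm moves only by the tool carry_out, never from a script. Its argument "increments" is a list of rows, each a list of 5 numbers: the shift along the world's x, y, z in m, then the turn about the world's z in degrees, then the gripper's target within -1 to 1 (shut at 1, half-way at 0, fully open at -1). In form: [[dx, dy, dz, spin, jaw], ...]. A call has 1 to 20 rows; each row is the pose to reach, as a shift and turn from the pose commanded when the call began; what a row does not reach only later rows make up. A row lasts 1/10 s, in which the tool goes at most 50 mm and 8.59 degrees, less where a joint would pass 70% of its speed; a pose out of reach is approached as far as the arm can. A call with a gripper value outside its range is refused whole. The fingers move at their own pace and stop on an object; "grip_force" is the grip in N (left out, the last holds). Time passes only in rows, so rows that repeat a pose let the fingers close. It gives the time, the measured TCP pose, the force and the opening at its end, in the units of the state.
- env.get_obs(): the state, without advancing time (a new reading comes with each control period).
- env.read_camera(name): name is "scene" or "top"; returns (picture, depth): 384x512x3 uint8, red, green, blue; 384x512 float32, m along the optical axis (not along the pixel's ray), 0 where there is no reading.
- env.get_calibration(name): a dict with "K" (3x3 intrinsics, pixels), "camera_from_world" (4x4, takes a point from world to camera coordinates). Camera axes: x right, y down, z forward; pixel columns grow to the right and rows downward; lengths in m; the calibration is good to about 2 mm. A picture is of the moment at which its call begins. get_calibration takes no time and is no camera call.
- env.sign_off(): hands the job in, once; it reports no verdict.
The state is a dict: "time_s": time; "qpos": joint angles; "joint_velocities": joint speeds; "effort": joint torques, N m; "tool_pos": TCP position; "tool_rot": TCP orientation; "force": force on the tool from outside, world axes, zero at the start; "wrist_torque": the same for the moment, N m; "grip_width": finger opening in m.
Only numpy, scipy, OpenCV 4.12 (cv2) and the standard library are available. Lean on these libraries where they do the work, as an engineer would, in place of code of your own. Each camera call takes 0.05 s, during which the arm holds its last target.

## Working session

There is one attempt and no reset: what is moved stays moved. The work goes in short steps, Python scripts to look and compute and a tool call to move; the robot and the scene stay as the last step left them, time stands still between calls to the robot, and variables do not carry over. Pictures are saved under pics/ and viewed, and the job is handed in when it is done.

Besides the shell and the picture viewer there is one more tool, called after "Request:" by a JSON object that holds its "fn" and its "kwargs", one argument or row to a line. carry_out: Moves the arm, as the interface text tells. Its arguments: {"type":"object","properties":{"increments":{"type":"array"},"grip_force":{"type":"number"}},"required":["increments"]}

```bash
mkdir -p pics; python3 - <<'E'
from cell import env
import cv2,numpy as np
o=env.get_obs();print({k:np.round(v,3) for k,v in o.items()})
for n in("scene","top"):
    p,d=env.read_camera(n);c=env.get_calibration(n)
    cv2.imwrite(f"pics/{n}0.png",p[:,:,::-1]);np.savez(f"{n}0.npz",p=p,d=d,K=c["K"],T=c["camera_from_world"])
    print(n,c["K"].round(1).tolist(),c["camera_from_world"].round(3).tolist(),(d==0).mean())
E
```

```text
{'time_s': np.float64(0.0), 'qpos': array([-73.677,  18.438,  -4.015,  83.175,   1.296,  78.539,  -3.26 ]), 'joint_velocities': array([-0.098,  0.002, -0.058,  0.129,  0.003,  0.118, -0.009]), 'effort': array([-0.0000e+00, -4.9128e+01, -4.0400e-01, -3.1253e+01, -6.4000e-02,
        4.4000e-02,  0.0000e+00]), 'tool_pos': array([0.174, 0.626, 0.404]), 'tool_rot': array([1.79993e+02, 1.06000e-01, 7.44860e+01]), 'force': array([-0.177,  0.46 , -0.359]), 'wrist_torque': array([ 0.006,  0.001, -0.028]), 'grip_width': np.float64(0.087)}
scene [[356.7, 0.0, 251.7], [0.0, 356.7, 191.3], [0.0, 0.0, 1.0]] [[-0.448, 0.894, 0.014, 0.247], [0.525, 0.275, -0.805, -0.208], [-0.724, -0.353, -0.593, 1.363], [0.0, 0.0, 0.0, 1.0]] 0.0039215087890625
top [[427.0, 0.0, 250.5], [0.0, 427.0, 189.7], [0.0, 0.0, 1.0]] [[-0.023, -1.0, 0.002, -0.003], [-0.993, 0.022, -0.12, 0.527], [0.12, -0.005, -0.993, 1.117], [0.0, 0.0, 0.0, 1.0]] 0.004023234049479167
```

View pics/top0.png

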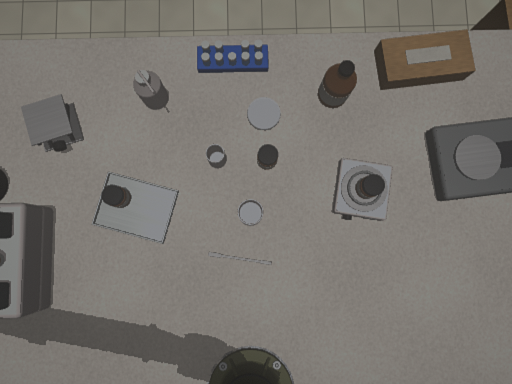

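View pics/scene0.png

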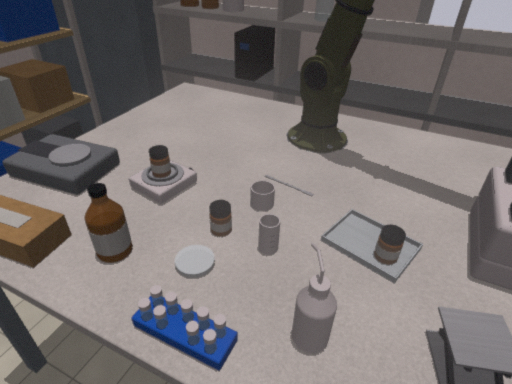

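```bash
cat > h.py <<'E'
import numpy as np,cv2
def load(n):
    z=np.load(n);return z['p'],z['d'],z['K'],z['T']
def cloud(d,K,T):
    v,u=np.mgrid[:d.shape[0],:d.shape[1]]
    c=np.stack([(u-K[0,2])/K[0,0]*d,(v-K[1,2])/K[1,1]*d,d],-1)
    return (c-T[:3,3])@T[:3,:3]
def ray(uv,z,K,T):
    uv=np.atleast_2d(uv).astype(float)
    r=np.c_[(uv-K[:2,2])/np.array([K[0,0],K[1,1]]),np.ones(len(uv))]@T[:3,:3]
    c=-T[:3,:3].T@T[:3,3]
    return c+r*((z-c[2])/r[:,2])[:,None]
E
python3 - <<'E'
from h import *
for n in("top","scene"):
    p,d,K,T=load(n+'0.npz');W=cloud(d,K,T);z=W[...,2]
    def rep(name,m):
        P=W[m]
        if len(P)<5: print(n,name,len(P));return
        c,r=cv2.minEnclosingCircle(P[:,:2].astype(np.float32))
        print(n,name,len(P),'med',np.median(P,0).round(4),'mid',((P.max(0)+P.min(0))/2).round(4),'circ',np.round(c,4),round(r,4))
    near=lambda x,y,r:np.hypot(W[...,0]-x,W[...,1]-y)<r
    if n=="top":
        S=ray([[363,188]],.046,K,T)[0];B=ray([[216,156]],.09,K,T)[0];TR=ray([[136,208]],.015,K,T)[0];J2=ray([[268,157]],.08,K,T)[0]
        J3=ray([[116,196]],.08,K,T)[0]
        print(S,B,TR,J2,J3)
    b=d>0
    rep('jarcap',b&near(S[0],S[1],.06)&(abs(z-.126)<.006))
    rep('plate',b&near(S[0],S[1],.1)&(abs(z-.046)<.004))
    rep('beaker rim',b&near(B[0],B[1],.06)&(abs(z-.09)<.005))
    rep('jar2cap',b&near(J2[0],J2[1],.05)&(abs(z-.08)<.005))
    rep('jar3cap',b&near(J3[0],J3[1],.06)&(abs(z-.084)<.005))
    m=b&near(TR[0],TR[1],.16)&(z>.002)&(z<.02); rep('tray',m)
    P=W[m][:,:2].astype(np.float32);print(cv2.minAreaRect(P))
    print('bench z',np.median(z[b&near(B[0]-.1,B[1]+.05,.03)]))
p,d,K,T=load('top0.npz')
cv2.imwrite('pics/crop0.png',cv2.resize(p[130:260,80:410,::-1],None,fx=2.4,fy=2.4,interpolation=cv2.INTER_CUBIC))
E
```

```text
[ 0.52287323 -0.31356964  0.046     ] [0.60906833 0.07248719 0.09      ] [0.48566236 0.29693571 0.015     ] [ 0.6054625  -0.06181052  0.08      ] [0.51231079 0.33134537 0.08      ]
top jarcap 374 med [ 0.5222 -0.3182  0.1269] mid [ 0.5219 -0.318   0.126 ] circ [ 0.5225 -0.3184] 0.0273
top plate 1534 med [ 0.5163 -0.3022  0.0453] mid [ 0.5227 -0.3152  0.046 ] circ [ 0.5239 -0.3153] 0.0975
top beaker rim 79 med [0.6171 0.0772 0.0899] mid [0.6169 0.0763 0.0897] circ [0.6178 0.0759] 0.0252
top jar2cap 315 med [ 0.6141 -0.0601  0.0804] mid [ 0.6139 -0.061   0.08  ] circ [ 0.6146 -0.0611] 0.027
top jar3cap 338 med [0.5169 0.341  0.0843] mid [0.5173 0.3409 0.0839] circ [0.5173 0.3408] 0.0274
top tray 4661 med [0.4779 0.2879 0.0043] mid [0.4853 0.2961 0.011 ] circ [0.4857 0.297 ] 0.16
((0.4850882589817047, 0.2961929738521576), (0.31676894426345825, 0.3158091604709625), 88.6743392944336)
bench z 0.0006271171591602454
scene jarcap 162 med [ 0.528  -0.3131  0.1251] mid [ 0.5264 -0.3161  0.1242] circ [ 0.5257 -0.3164] 0.0286
scene plate 488 med [ 0.5512 -0.2915  0.0451] mid [ 0.5344 -0.3093  0.046 ] circ [ 0.5272 -0.3093] 0.0922
scene beaker rim 100 med [0.6223 0.0781 0.0884] mid [0.6199 0.079  0.0882] circ [0.6203 0.08  ] 0.0255
scene jar2cap 243 med [ 0.6189 -0.0565  0.0791] mid [ 0.6175 -0.058   0.0786] circ [ 0.6165 -0.0588] 0.0281
scene jar3cap 320 med [0.5224 0.3452 0.083 ] mid [0.5206 0.3448 0.0821] circ [0.52  0.344] 0.0275
scene tray 2723 med [0.5037 0.2925 0.004 ] mid [0.4847 0.3002 0.011 ] circ [0.4847 0.3136] 0.1551
((0.487389475107193, 0.3245444893836975), (0.26178067922592163, 0.2728527784347534), 55.544185638427734)
bench z -0.0009611289471530169
```

View pics/crop0.png

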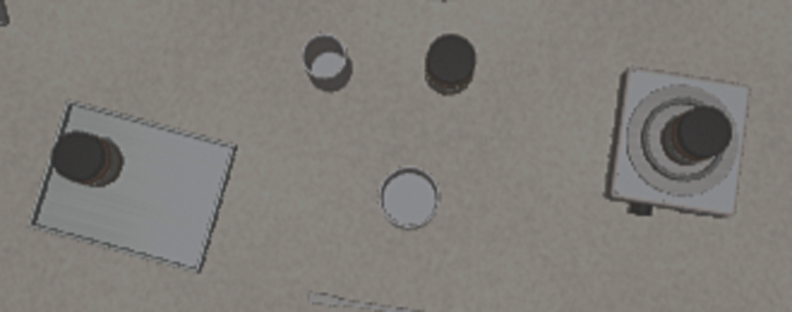

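```bash
python3 - <<'E'
from h import *
for n in("top","scene"):
    p,d,K,T=load(n+'0.npz');W=cloud(d,K,T);z=W[...,2]
    near=lambda x,y,r:np.hypot(W[...,0]-x,W[...,1]-y)<r
    m=(d>0)&near(.4857,.297,.15)&(z>.010)&(z<.0225)
    m&=~near(.517,.341,.036) if n=='top' else ~near(.52,.344,.036)
    P=W[m][:,:2].astype(np.float32)
    print(n,len(P),'tray rim',cv2.minAreaRect(P), np.median(z[m]))
    m=(d>0)&near(.523,-.315,.06)&(z>.0525)&(z<.062);P=W[m][:,:2]
    A=np.c_[2*P,np.ones(len(P))];s=np.linalg.lstsq(A,(P**2).sum(1),rcond=None)[0]
    print('collar',len(P),s[:2],np.sqrt(s[2]+s[:2]@s[:2]))
    m=(d>0)&near(.523,-.315,.12)&(z>.030)&(z<.062);P=W[m][:,:2].astype(np.float32)
    print('housing',cv2.minAreaRect(P))
    # tray via color: bright region
    m8=(m*255).astype(np.uint8)
E
```

```text
top 460 tray rim ((0.4891497790813446, 0.3005523681640625), (0.2018187791109085, 0.1500757932662964), 73.46773529052734) 0.017464963199397873
collar 206 [ 0.5235228  -0.31539914] 0.041615589924844355
housing ((0.5174179077148438, -0.3147401809692383), (0.14123357832431793, 0.16280654072761536), 79.37459564208984)
scene 610 tray rim ((0.4926745593547821, 0.3026373088359833), (0.20077089965343475, 0.15391851961612701), 73.55523681640625) 0.01543716506435647
collar 146 [ 0.52514948 -0.31289308] 0.038149044945492115
housing ((0.5218076109886169, -0.3103567063808441), (0.1405992954969406, 0.16245560348033905), 78.92977905273438)
```

Request:
{"fn": "carry_out", "kwargs": {
  "increments": [
    [0.015, -0.011, 0, -4, -1],
    [0.045, -0.035, 0, -9, -1],
    [0.08, -0.06, 0, -15, -1],
    [0.12, -0.09, 0, -22, -1],
    [0.16, -0.12, 0, -29, -1],
    [0.2, -0.15, 0, -36, -1],
    [0.24, -0.18, 0, -43, -1],
    [0.275, -0.21, 0, -50, -1],
    [0.3, -0.245, 0, -57, -1],
    [0.315, -0.285, 0, -64, -1],
    [0.33, -0.325, 0, -70, -1],
    [0.345, -0.365, 0, -76, -1],
    [0.355, -0.405, 0, -82, -1],
    [0.365, -0.445, 0, -88, -1],
    [0.375, -0.485, 0, -91, -1],
    [0.38, -0.525, 0, -91, -1],
    [0.385, -0.56, 0, -91, -1],
    [0.385, -0.59, 0, -91, -1],
    [0.385, -0.61, 0, -91, -1],
    [0.385, -0.62, 0, -91, -1]
  ]
}}

```text
time_s: 2.1
tool_pos: [0.5586, 0.0037, 0.4046]
tool_rot: [180.0, 0.0, -16.7]
force: [-0.5, -0.3, 0.0]
grip_width: 0.087
```

Request:
{"fn": "carry_out", "kwargs": {
  "increments": [
    [0, -0.015, 0, 0, -1],
    [-0.003, -0.045, 0, 0, -1],
    [-0.007, -0.085, 0, 0, -1],
    [-0.012, -0.125, 0, 0, -1],
    [-0.018, -0.165, -0.01, 0, -1],
    [-0.023, -0.205, -0.02, 0, -1],
    [-0.028, -0.245, -0.03, 0, -1],
    [-0.032, -0.28, -0.04, 0, -1],
    [-0.034, -0.305, -0.045, 0, -1],
    [-0.035, -0.318, -0.05, 0, -1],
    [-0.035, -0.323, -0.05, 0, -1],
    [-0.035, -0.323, -0.05, 0, -1],
    [-0.035, -0.323, -0.05, 0, -1]
  ]
}}

```text
time_s: 3.4
tool_pos: [0.5248, -0.315, 0.355]
tool_rot: [-179.9, -0.0, -16.4]
force: [0.4, 0.8, 0.1]
grip_width: 0.087
```

```bash
cat > snap.py <<'E'
import sys
from cell import env
from h import *
t=sys.argv[1]
ims=[]
for n in("top","scene"):
    p,d=env.read_camera(n);c=env.get_calibration(n)
    np.savez(f"{n}{t}.npz",p=p,d=d,K=c["K"],T=c["camera_from_world"])
    x,y,z=map(float,sys.argv[2:5])
    q=c["camera_from_world"]@[x,y,z,1];u=c["K"]@q[:3];u=u[:2]/u[2]
    a,b=int(max(0,u[0]-50)),int(max(0,u[1]-60))
    print(n,'crop origin',a,b,'scale 4')
    ims.append(cv2.resize(p[b:b+120,a:a+100,::-1],(400,480),interpolation=cv2.INTER_CUBIC))
cv2.imwrite(f"pics/s{t}.png",np.hstack(ims))
o=env.get_obs();print(o['tool_pos'],o['tool_rot'],o['force'],o['qpos'],o['grip_width'])
E
python3 snap.py 1 .524 -.317 .12
```

```text
top crop origin 322 123 scale 4
scene crop origin 107 90 scale 4
[ 0.52471484 -0.31513202  0.3550825 ] [-1.79946351e+02 -3.61615215e-02 -1.63644671e+01] [-1.12234154  0.14818384 -0.36113382] [ -6.83628682  18.70526816  43.43914935  94.03203301 -13.42661881
  72.59671327  22.76938433] 0.08719869128414832
```

View pics/s1.png

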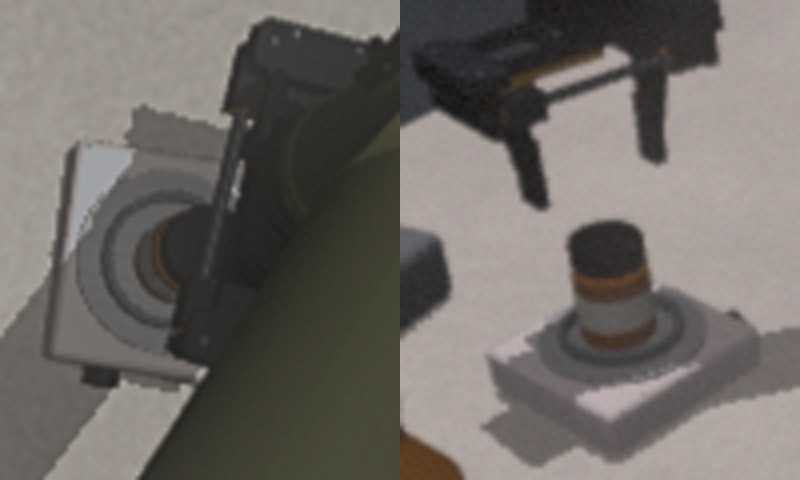

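Request:
{"fn": "carry_out", "kwargs": {
  "increments": [
    [0, -0.002, -0.01, 0, -1],
    [0, -0.002, -0.03, 0, -1],
    [0, -0.002, -0.05, 0, -1],
    [0, -0.002, -0.07, 0, -1],
    [0, -0.002, -0.085, 0, -1],
    [0, -0.002, -0.095, 0, -1],
    [0, -0.002, -0.1, 0, -1],
    [0, -0.002, -0.103, 0, -1],
    [0, -0.002, -0.103, 0, -1],
    [0, -0.002, -0.103, 0, -1]
  ]
}}

```text
time_s: 4.5
tool_pos: [0.5241, -0.3189, 0.2525]
tool_rot: [180.0, -0.1, -16.5]
force: [0.2, 0.3, -0.2]
grip_width: 0.087
```

```bash
python3 snap.py 2 .524 -.317 .12
```

```text
top crop origin 322 123 scale 4
scene crop origin 107 90 scale 4
[ 0.524112   -0.31886087  0.25248624] [ 1.79995772e+02 -7.60157458e-02 -1.65146779e+01] [-0.96710854  0.05576032 -0.33156266] [ -4.22574068  24.76894872  41.13501693  99.71649317 -18.16387221
  62.26733979  26.33618185] 0.08700785419302895
```

View pics/s2.png

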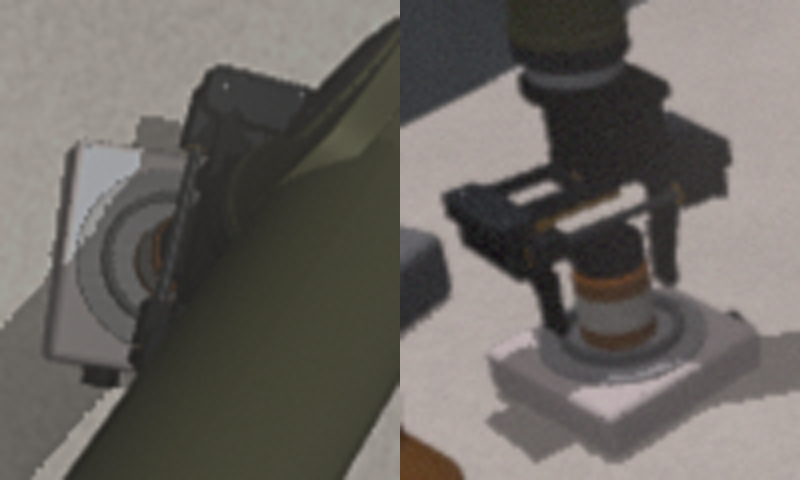

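Request:
{"fn": "carry_out", "kwargs": {
  "increments": [
    [0, 0.002, 0, 0, -1],
    [0, 0.002, 0, 0, 0],
    [0, 0.002, 0, 0, 0],
    [0, 0.002, 0, 0, 0.3],
    [0, 0.002, 0, 0, 0.5],
    [0, 0.002, 0, 0, 0.8],
    [0, 0.002, 0, 0, 1],
    [0, 0.002, 0, 0, 1],
    [0, 0.002, 0, 0, 1],
    [0, 0.002, 0, 0, 1],
    [0, 0.002, 0, 0, 1],
    [0, 0.002, 0, 0, 1]
  ],
  "grip_force": 20
}}

```text
time_s: 5.8
tool_pos: [0.5239, -0.3167, 0.2518]
tool_rot: [180.0, 0.0, -16.5]
force: [-0.3, 0.1, 0.1]
grip_width: 0.0558
```

Gripped (55.8 mm). Lift slowly, and check.

Request:
{"fn": "carry_out", "kwargs": {
  "increments": [
    [0, 0, 0.003, 0, 1],
    [0, 0, 0.01, 0, 1],
    [0, 0, 0.02, 0, 1],
    [0, 0, 0.035, 0, 1],
    [0, 0, 0.05, 0, 1],
    [0, 0, 0.07, 0, 1],
    [0, 0, 0.09, 0, 1],
    [0, 0, 0.105, 0, 1],
    [0, 0, 0.115, 0, 1],
    [0, 0, 0.12, 0, 1],
    [0, 0, 0.12, 0, 1],
    [0, 0, 0.12, 0, 1]
  ]
}}

```text
time_s: 7.0
tool_pos: [0.5237, -0.3165, 0.371]
tool_rot: [-180.0, 0.1, -16.5]
force: [0.0, -0.1, -1.7]
grip_width: 0.0556
```

```bash
python3 snap.py 3 .524 -.317 .2
```

```text
top crop origin 332 119 scale 4
scene crop origin 103 65 scale 4
[ 0.52371064 -0.31646163  0.37077753] [-1.79998236e+02  9.71718291e-02 -1.65138963e+01] [-0.0858685  -0.10272948 -1.37921654] [ -7.04948573  18.07317479  43.84660581  92.88823715 -12.86526414
  74.34557378  22.38388338] 0.055731623456686426
```

View pics/s3.png

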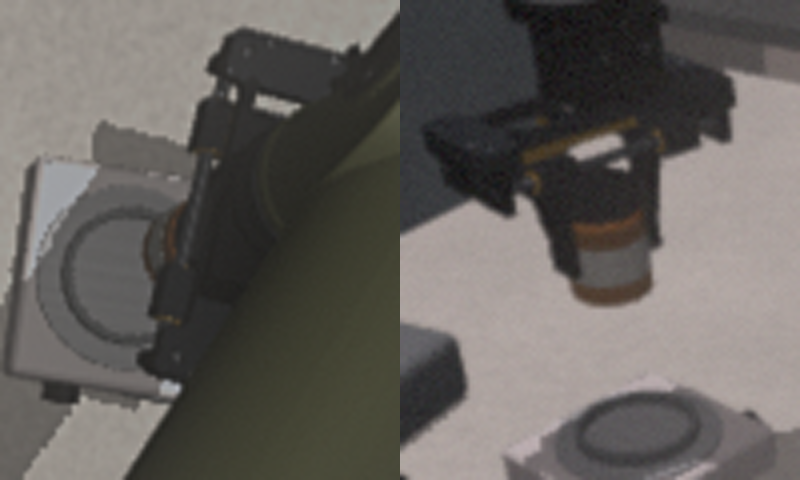

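Request:
{"fn": "carry_out", "kwargs": {
  "increments": [
    [0, 0.005, 0, 0, 1],
    [-0.001, 0.02, 0, 0, 1],
    [-0.003, 0.045, 0, 0, 1],
    [-0.006, 0.075, 0, 0, 1],
    [-0.009, 0.11, 0, 0, 1],
    [-0.012, 0.145, 0, 0, 1],
    [-0.015, 0.18, 0, 0, 1],
    [-0.018, 0.215, 0, 0, 1],
    [-0.021, 0.25, 0, 0, 1],
    [-0.023, 0.285, 0, 0, 1],
    [-0.026, 0.32, 0, 0, 1],
    [-0.029, 0.355, 0, 0, 1],
    [-0.032, 0.39, 0, 0, 1],
    [-0.035, 0.425, 0, 0, 1],
    [-0.038, 0.46, 0, 0, 1],
    [-0.041, 0.495, 0, 0, 1],
    [-0.044, 0.525, 0, 0, 1],
    [-0.046, 0.55, 0, 0, 1],
    [-0.047, 0.565, 0, 0, 1],
    [-0.047, 0.57, 0, 0, 1]
  ]
}}

```text
time_s: 9.1
tool_pos: [0.4763, 0.255, 0.3713]
tool_rot: [180.0, 0.0, -16.4]
force: [-0.6, 0.3, -2.9]
grip_width: 0.0555
```

```bash
python3 snap.py 4 .477 .26 .08
```

```text
top crop origin 93 149 scale 4
scene crop origin 309 151 scale 4
[0.47694237 0.25313625 0.37151017] [ 1.79941754e+02 -2.10031451e-03 -1.65034259e+01] [ 0.39554625 -0.43381259 -2.04677672] [-47.85465795   6.01367902  18.3207051  102.12527654  -1.93796682
  72.21389204 -45.53801282] 0.05570185677373405
```

View pics/s4.png

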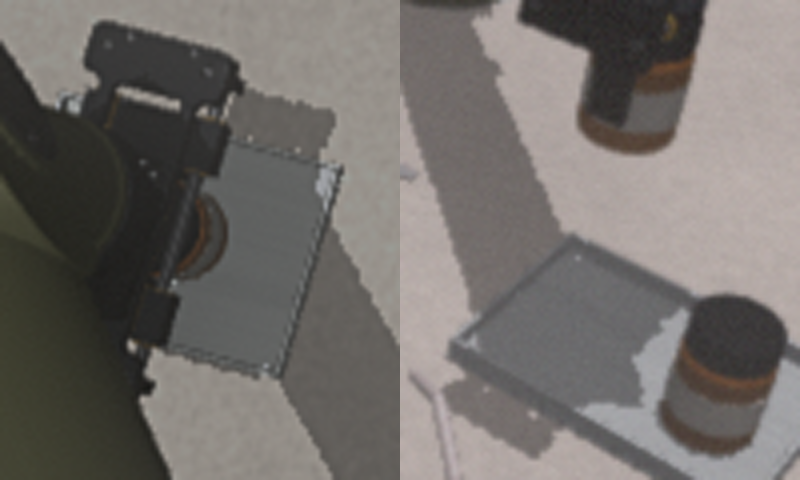

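Request:
{"fn": "carry_out", "kwargs": {
  "increments": [
    [0, 0, -0.005, 0, 1],
    [0, 0, -0.02, 0, 1],
    [0, 0, -0.04, 0, 1],
    [0, 0, -0.065, 0, 1],
    [0, 0, -0.09, 0, 1],
    [0, 0, -0.11, 0, 1],
    [0, 0, -0.125, 0, 1],
    [0, 0, -0.137, 0, 1],
    [0, 0, -0.145, 0, 1],
    [0, 0, -0.15, 0, 1],
    [0, 0, -0.153, 0, 1],
    [0, 0, -0.156, 0, 1],
    [0, 0, -0.156, 0, 1],
    [0, 0, -0.156, 0, 1]
  ]
}}

```text
time_s: 10.6
tool_pos: [0.4771, 0.2534, 0.2162]
tool_rot: [-180.0, -0.0, -16.5]
force: [0.2, -0.2, -0.7]
grip_width: 0.0557
```

```bash
python3 snap.py 5 .477 .26 .05
```

```text
top crop origin 96 149 scale 4
scene crop origin 307 160 scale 4
[0.4770388  0.25343163 0.21618922] [-1.79966920e+02 -3.13263478e-02 -1.65093474e+01] [ 0.51733431  0.6480523  -1.94600646] [-46.50091005  15.40720257  17.68781981 111.02050607  -5.70112371
  54.35727655 -42.59465506] 0.05544054029836145
```

View pics/s5.png

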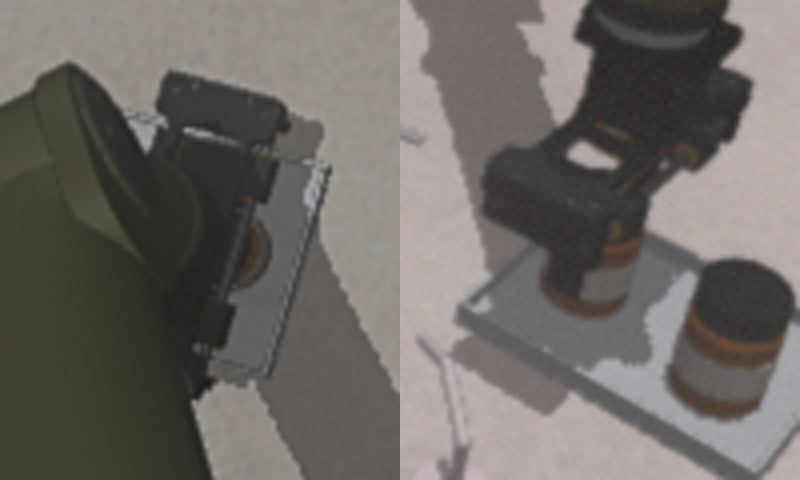

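Jar hovering about 6 mm over the free half, well inside the walls. Lower slowly until contact.

Request:
{"fn": "carry_out", "kwargs": {
  "increments": [
    [0, 0, -0.002, 0, 1],
    [0, 0, -0.003, 0, 1],
    [0, 0, -0.004, 0, 1],
    [0, 0, -0.005, 0, 1],
    [0, 0, -0.0055, 0, 1],
    [0, 0, -0.006, 0, 1],
    [0, 0, -0.006, 0, 1],
    [0, 0, -0.006, 0, 1]
  ]
}}

```text
time_s: 11.5
tool_pos: [0.4769, 0.2533, 0.2098]
tool_rot: [-180.0, -0.0, -16.5]
force: [0.6, -0.1, -2.3]
grip_width: 0.0558
```

Request:
{"fn": "carry_out", "kwargs": {
  "increments": [
    [0, 0, -0.0005, 0, 1],
    [0, 0, -0.001, 0, 1],
    [0, 0, -0.001, 0, 1],
    [0, 0, -0.001, 0, 1]
  ]
}}

```text
time_s: 11.9
tool_pos: [0.477, 0.2533, 0.2097]
tool_rot: [-180.0, 0.0, -16.5]
force: [-2.0, -1.2, 5.4]
grip_width: 0.0556
```

Request:
{"fn": "carry_out", "kwargs": {
  "increments": [
    [0, 0, 0, 0, -0.25],
    [0, 0, 0, 0, -0.3],
    [0, 0, 0, 0, -0.4],
    [0, 0, 0, 0, -0.6],
    [0, 0, 0, 0, -0.8],
    [0, 0, 0, 0, -1],
    [0, 0, 0, 0, -1],
    [0, 0, 0, 0, -1],
    [0, 0, 0, 0, -1]
  ]
}}

```text
time_s: 12.8
tool_pos: [0.4769, 0.2533, 0.2088]
tool_rot: [180.0, -0.0, -16.5]
force: [-0.2, 0.7, -0.5]
grip_width: 0.0864
```

Request:
{"fn": "carry_out", "kwargs": {
  "increments": [
    [0, 0, 0.004, 0, -1],
    [0, 0, 0.015, 0, -1],
    [0, 0, 0.035, 0, -1],
    [0, 0, 0.06, 0, -1],
    [0, 0, 0.09, 0, -1],
    [0, 0, 0.12, 0, -1],
    [0, 0, 0.145, 0, -1],
    [0.01, -0.012, 0.165, 0, -1],
    [0.03, -0.037, 0.18, 0, -1],
    [0.055, -0.07, 0.19, 0, -1],
    [0.08, -0.1, 0.19, 0, -1],
    [0.105, -0.13, 0.19, 0, -1],
    [0.125, -0.155, 0.19, 0, -1],
    [0.137, -0.17, 0.19, 0, -1],
    [0.142, -0.175, 0.19, 0, -1],
    [0.142, -0.175, 0.19, 0, -1],
    [0.142, -0.175, 0.19, 0, -1]
  ]
}}

```text
time_s: 14.5
tool_pos: [0.6184, 0.0797, 0.399]
tool_rot: [-179.9, 0.0, -16.4]
force: [0.6, 1.0, -0.7]
grip_width: 0.0872
```

```bash
python3 snap.py 6 .619 .15 .1;python3 - <<'E'
from h import *
p,d,K,T=load('scene6.npz');W=cloud(d,K,T);z=W[...,2]
for nm,x,y,h in(('placed',.48,.256,.084),('jar3',.52,.344,.084),('beaker',.62,.079,.09)):
    m=(np.hypot(W[...,0]-x,W[...,1]-y)<.06)&(abs(z-h)<.006)&(d>0);P=W[m]
    if len(P)>5:print(nm,len(P),((P.max(0)+P.min(0))/2).round(4),cv2.minEnclosingCircle(P[:,:2].astype(np.float32)))
cv2.imwrite('pics/full6.png',cv2.resize(p[...,::-1],(768,576)))
E
```

```text
top crop origin 135 92 scale 4
scene crop origin 248 165 scale 4
[0.6182923  0.08002091 0.39896238] [-1.79950273e+02  2.84833260e-02 -1.63718673e+01] [ 0.25275107 -0.48173713 -0.24615395] [-32.23211936  16.14783227  27.51134481  88.63113853  -7.63204858
  77.08592421 -20.31018622] 0.08735957804816276
placed 263 [0.4795 0.2533 0.0817] ((0.47946813702583313, 0.25292426347732544), 0.02699514664709568)
jar3 320 [0.5187 0.3449 0.0823] ((0.5196788311004639, 0.34475618600845337), 0.02811538614332676)
beaker 113 [0.6205 0.0793 0.0879] ((0.6206114292144775, 0.07976152747869492), 0.025382883846759796)
```

View pics/full6.png

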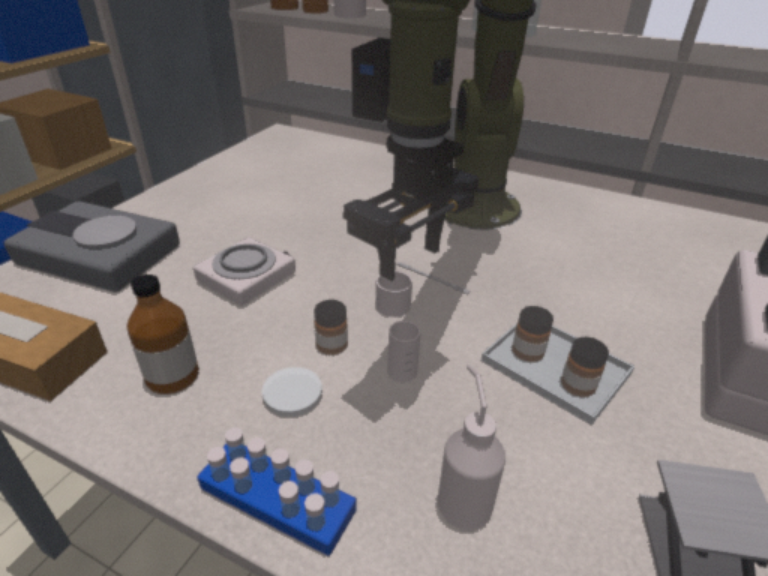

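Request:
{"fn": "carry_out", "kwargs": {
  "increments": [
    [0, 0, -0.01, 0, -1],
    [0, 0, -0.03, 0, -1],
    [0, 0, -0.06, 0, -1],
    [0, 0, -0.085, 0, -1],
    [0, 0, -0.1, 0, -1],
    [0, 0, -0.11, 0, -1],
    [0, 0, -0.11, 0, -1],
    [0, 0, -0.11, 0, -1]
  ]
}}

```text
time_s: 15.4
tool_pos: [0.6193, 0.0784, 0.2896]
tool_rot: [-180.0, -0.1, -16.5]
force: [-0.6, -0.5, 0.4]
grip_width: 0.0867
```

```bash
python3 snap.py 7 .619 .08 .1
```

```text
top crop origin 162 91 scale 4
scene crop origin 220 156 scale 4
[0.6194578  0.07831967 0.29018108] [-1.79935065e+02 -1.24692974e-01 -1.65132262e+01] [-0.25532778 -0.13551678 -0.31495118] [-31.19862274  20.88377405  26.5748155   95.84984573 -10.10592409
  65.50684411 -18.45922846] 0.087004742196216
```

View pics/s7.png

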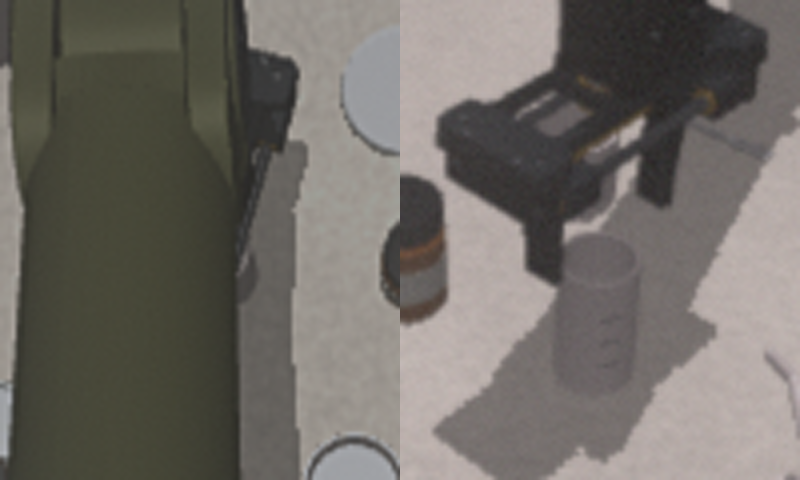

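Request:
{"fn": "carry_out", "kwargs": {
  "increments": [
    [-0.001, 0, -0.008, 0, -1],
    [-0.001, 0, -0.02, 0, -1],
    [-0.001, 0, -0.035, 0, -1],
    [-0.001, 0, -0.05, 0, -1],
    [-0.001, 0, -0.062, 0, -1],
    [-0.001, 0, -0.069, 0, -1],
    [-0.001, 0, -0.071, 0, -1],
    [-0.001, 0, -0.071, 0, -1],
    [-0.001, 0, -0.071, 0, -0.3],
    [-0.001, 0, -0.071, 0, 0],
    [-0.001, 0, -0.071, 0, 0.2],
    [-0.001, 0, -0.071, 0, 0.5],
    [-0.001, 0, -0.071, 0, 1],
    [-0.001, 0, -0.071, 0, 1],
    [-0.001, 0, -0.071, 0, 1],
    [-0.001, 0, -0.071, 0, 1],
    [-0.001, 0, -0.071, 0, 1]
  ],
  "grip_force": 12
}}

```text
time_s: 17.2
tool_pos: [0.618, 0.0783, 0.2179]
tool_rot: [-180.0, -0.0, -16.5]
force: [0.1, -0.3, 0.6]
grip_width: 0.0503
```

Request:
{"fn": "carry_out", "kwargs": {
  "increments": [
    [0, 0, 0.003, 0, 1],
    [0, 0, 0.012, 0, 1],
    [0, 0, 0.03, 0, 1],
    [0, 0, 0.055, 0, 1],
    [0, 0, 0.085, 0, 1],
    [0, 0, 0.115, 0, 1],
    [0, 0, 0.14, 0, 1],
    [0, 0, 0.155, 0, 1],
    [0, 0, 0.16, 0, 1],
    [0, 0, 0.16, 0, 1],
    [0, 0, 0.16, 0, 1]
  ]
}}

```text
time_s: 18.3
tool_pos: [0.6175, 0.0784, 0.3763]
tool_rot: [179.9, 0.1, -16.5]
force: [-0.2, 0.3, -0.9]
grip_width: 0.0505
```

```bash
python3 snap.py 8 .619 .08 .2; python3 - <<'E'
from h import *
# collar centre now empty
for n in ('top','scene'):
  for t in '678':
    p,d,K,T=load(n+t+'.npz');W=cloud(d,K,T);z=W[...,2]
    r=np.hypot(W[...,0]-.5245,W[...,1]+.3145)
    m=(d>0)&(r<.055)&(z>.0525)&(z<.06);P=W[m][:,:2]
    if len(P)<30: print(n,t,len(P));continue
    A=np.c_[2*P,np.ones(len(P))];s=np.linalg.lstsq(A,(P**2).sum(1),rcond=None)[0]
    print(n,t,len(P),s[:2],np.sqrt(s[2]+s[:2]@s[:2]),cv2.minEnclosingCircle(P.astype(np.float32)))
p,d,K,T=load('top8.npz');cv2.imwrite('pics/st8.png',cv2.resize(p[140:240,310:410,::-1],(500,500),interpolation=cv2.INTER_CUBIC))
E
```

```text
top crop origin 158 82 scale 4
scene crop origin 222 121 scale 4
[0.61749902 0.07839816 0.37610362] [ 1.79911465e+02  1.32528457e-01 -1.65122735e+01] [ 0.52477496 -0.21039526 -2.11132653] [-32.15405441  16.85619037  27.52142901  90.47702326  -7.94864435
  74.78100752 -20.04259496] 0.05034859097490818
top 6 222 [ 0.52315056 -0.31473073] 0.04276219254057921 ((0.5235635042190552, -0.3099563419818878), 0.05047658458352089)
top 7 218 [ 0.5231118  -0.31501369] 0.042778602511364935 ((0.5250402092933655, -0.31280386447906494), 0.048966750502586365)
top 8 222 [ 0.52324209 -0.31501106] 0.04267846386229298 ((0.5254462361335754, -0.3148275315761566), 0.04805256053805351)
scene 6 130 [ 0.52634296 -0.31201891] 0.042686196215835505 ((0.5272610783576965, -0.31244170665740967), 0.046751104295253754)
scene 7 132 [ 0.52624889 -0.31208349] 0.04282455536574241 ((0.5265942811965942, -0.3127392828464508), 0.04749354347586632)
scene 8 139 [ 0.5264175  -0.31187701] 0.042722845118877424 ((0.5261063575744629, -0.3117413818836212), 0.04700060561299324)
```

View pics/s8.png

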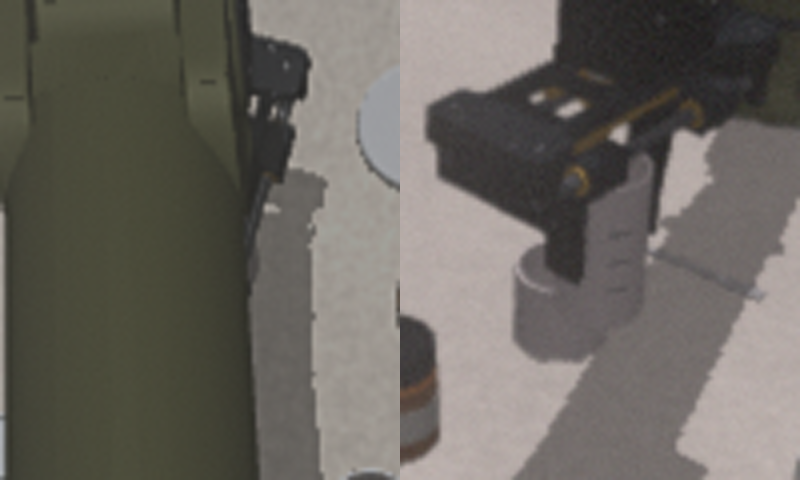

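View pics/st8.png

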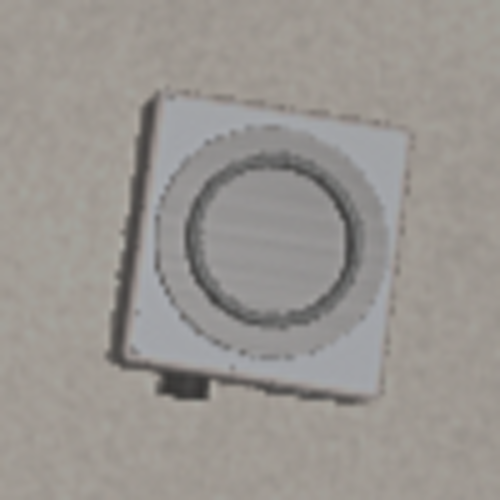

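Request:
{"fn": "carry_out", "kwargs": {
  "increments": [
    [-0.001, -0.005, 0, 0, 1],
    [-0.005, -0.02, 0, 0, 1],
    [-0.011, -0.045, 0, 0, 1],
    [-0.018, -0.075, 0, 0, 1],
    [-0.026, -0.11, 0, 0, 1],
    [-0.034, -0.145, 0, 0, 1],
    [-0.043, -0.18, 0, 0, 1],
    [-0.051, -0.215, 0, 0, 1],
    [-0.06, -0.25, 0, 0, 1],
    [-0.068, -0.285, 0, 0, 1],
    [-0.076, -0.32, 0, 0, 1],
    [-0.083, -0.35, 0, 0, 1],
    [-0.089, -0.373, 0, 0, 1],
    [-0.092, -0.387, 0, 0, 1],
    [-0.0935, -0.392, 0, 0, 1],
    [-0.0935, -0.392, -0.02, 0, 1],
    [-0.0935, -0.392, -0.045, 0, 1],
    [-0.0935, -0.392, -0.07, 0, 1],
    [-0.0935, -0.392, -0.085, 0, 1],
    [-0.0935, -0.392, -0.085, 0, 1]
  ]
}}

```text
time_s: 20.4
tool_pos: [0.5241, -0.3121, 0.2904]
tool_rot: [-179.9, 0.3, -16.4]
force: [-0.6, 0.6, -1.0]
grip_width: 0.0503
```

```bash
python3 snap.py 9 .524 -.314 .1
```

```text
top crop origin 318 124 scale 4
scene crop origin 109 96 scale 4
[ 0.52485052 -0.31339706  0.29332658] [ 1.79996933e+02 -3.05665916e-02 -1.64712060e+01] [ 0.50716575 -0.27934893 -0.05088393] [ -3.11719388  21.08101758  38.63111938  97.89398863 -14.23752309
  65.98754219  23.01139943] 0.0505536334413895
```

View pics/s9.png

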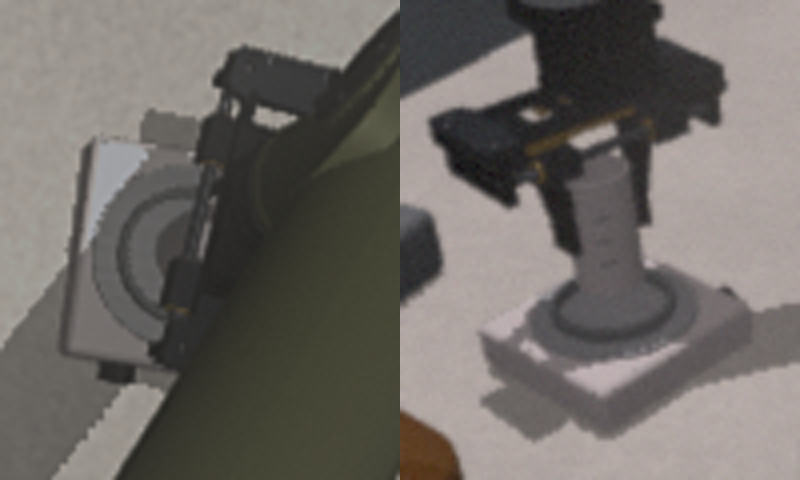

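Request:
{"fn": "carry_out", "kwargs": {
  "increments": [
    [0, 0, -0.004, 0, 1],
    [0, 0, -0.01, 0, 1],
    [0, 0, -0.016, 0, 1],
    [0, 0, -0.02, 0, 1],
    [0, 0, -0.023, 0, 1],
    [0, 0, -0.0245, 0, 1],
    [0, 0, -0.0255, 0, 1],
    [0, 0, -0.0265, 0, 1],
    [0, 0, -0.0265, 0, 1]
  ]
}}

```text
time_s: 21.4
tool_pos: [0.5244, -0.3137, 0.2663]
tool_rot: [180.0, -0.0, -16.5]
force: [0.4, 0.0, -1.7]
grip_width: 0.0502
```

Request:
{"fn": "carry_out", "kwargs": {
  "increments": [
    [0, 0, -0.0005, 0, 1],
    [0, 0, -0.001, 0, 1],
    [0, 0, -0.0015, 0, 1],
    [0, 0, -0.002, 0, 1],
    [0, 0, -0.002, 0, 1]
  ]
}}

```text
time_s: 21.9
tool_pos: [0.5244, -0.3136, 0.2642]
tool_rot: [-180.0, 0.0, -16.5]
force: [0.4, -0.3, -1.0]
grip_width: 0.0502
```

Request:
{"fn": "carry_out", "kwargs": {
  "increments": [
    [0, 0, -0.0005, 0, 1],
    [0, 0, -0.0005, 0, 1],
    [0, 0, -0.0005, 0, 1]
  ]
}}

```text
time_s: 22.2
tool_pos: [0.5244, -0.3137, 0.2639]
tool_rot: [180.0, -0.0, -16.5]
force: [-0.5, -0.4, 0.5]
grip_width: 0.0505
```

Request:
{"fn": "carry_out", "kwargs": {
  "increments": [
    [0, 0, -0.0005, 0, 1],
    [0, 0, -0.0005, 0, 1],
    [0, 0, -0.0005, 0, 1]
  ]
}}

```text
time_s: 22.5
tool_pos: [0.5244, -0.3138, 0.2639]
tool_rot: [-180.0, -0.0, -16.5]
force: [-1.5, 1.8, 5.5]
grip_width: 0.0501
```

Seated (5.5 N upward). Release, and rise straight up.

Request:
{"fn": "carry_out", "kwargs": {
  "increments": [
    [0, 0, 0, 0, -0.12],
    [0, 0, 0, 0, -0.18],
    [0, 0, 0, 0, -0.3],
    [0, 0, 0, 0, -0.5],
    [0, 0, 0, 0, -0.8],
    [0, 0, 0, 0, -1],
    [0, 0, 0, 0, -1],
    [0, 0, 0, 0, -1],
    [0, 0, 0.005, 0, -1],
    [0, 0, 0.02, 0, -1],
    [0, 0, 0.04, 0, -1],
    [0, 0, 0.07, 0, -1],
    [0, 0, 0.1, 0, -1],
    [0, 0, 0.125, 0, -1],
    [0, 0.015, 0.135, 0, -1],
    [0, 0.045, 0.14, 0, -1],
    [0, 0.085, 0.14, 0, -1],
    [0, 0.125, 0.14, 0, -1],
    [0, 0.145, 0.14, 0, -1],
    [0, 0.15, 0.14, 0, -1]
  ]
}}

```text
time_s: 24.5
tool_pos: [0.5248, -0.1608, 0.4046]
tool_rot: [-179.9, -0.1, -16.2]
force: [-0.4, 0.5, -1.6]
grip_width: 0.0872
```

```bash
python3 snap.py 10 .524 -.314 .1; python3 - <<'E'
from h import *
for n in("top","scene"):
    p,d,K,T=load(n+'10.npz');W=cloud(d,K,T);z=W[...,2]
    for nm,x,y,h in(('placed',.477,.253,.084),('beaker',.5245,-.314,.136)):
        m=(np.hypot(W[...,0]-x,W[...,1]-y)<.05)&(abs(z-h)<.007)&(d>0);P=W[m]
        if len(P)>5:print(n,nm,len(P),np.median(P[:,2]),cv2.minEnclosingCircle(P[:,:2].astype(np.float32)))
    cv2.imwrite(f'pics/{n}10.png',cv2.resize(p[...,::-1],(768,576)))
E
```

```text
top crop origin 318 124 scale 4
scene crop origin 109 96 scale 4
[ 0.52441903 -0.16374091  0.40430047] [-1.79992109e+02 -9.10909718e-02 -1.64615373e+01] [-0.78831625 -0.38510879  0.21224946] [-18.34881431   6.3774352   35.70404956  98.86397014  -3.84191711
  75.88933025   1.65736831] 0.08717779114025503
top placed 356 0.0841552698807676 ((0.4760015904903412, 0.25052163004875183), 0.027155006304383278)
scene placed 271 0.08287907692286568 ((0.47991639375686646, 0.252983033657074), 0.027783501893281937)
scene beaker 87 0.13350928559155908 ((0.5261794924736023, -0.31226712465286255), 0.02616221085190773)
```

View pics/scene10.png

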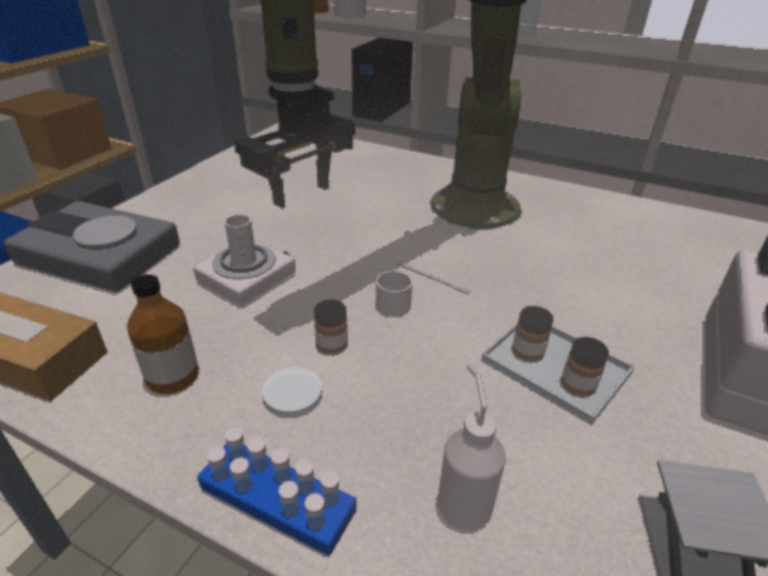

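View pics/top10.png

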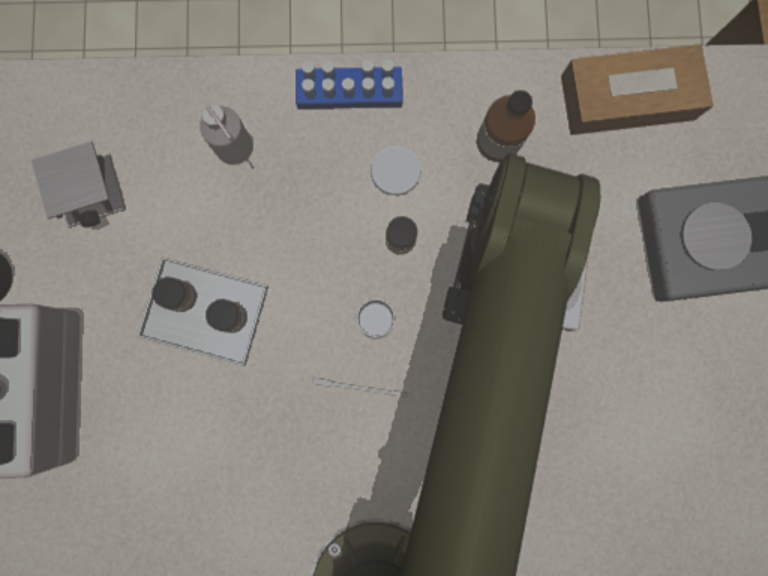

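Request:
{"fn": "carry_out", "kwargs": {
  "increments": [
    [0, 0, 0, 0, -1],
    [0, 0, 0, 0, -1],
    [0, 0, 0, 0, -1]
  ]
}}

```text
time_s: 24.9
tool_pos: [0.5242, -0.1651, 0.4033]
tool_rot: [180.0, -0.0, -16.7]
force: [0.4, 0.2, 0.0]
grip_width: 0.0867
```

```bash
python3 -c "
from cell import env
print(env.sign_off())"
```

```text
the job is handed in; nothing more can be done
None
```

I moved the capped jar off the stirrer into the free half of the tray. I then stood the tall beaker on the stirrer plate inside the collar. Both were lowered until the wrist felt light contact (about 5 N) before the grip opened. I handed the job in at about 25 s.

- **Jar:** in the last pictures it stands upright in the tray, its cap top at about 83–84 mm as expected. Its centre is near (0.477, 0.253), clear of the walls and the other jar.
- **Beaker:** it stands upright and, in the scene camera, concentric with the collar to under 1 mm. The arm hid the stirrer from the top camera in that last look, so only one view confirms this. In that view the rim read 133.5 mm against the expected 136 mm; that camera also read 1 to 2.5 mm low on other objects.
- **Disagreement:** the two cameras differed by about 3–4 mm on positions. I used values between the two and the grasp readings.
- **Everything else:** the other objects look unmoved, and the gripper was open and clear of everything at hand-in.

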